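# Pin the shaker tray to its drive carriage

### The job

Lock the shaker's tray to the drive carriage hidden under it: take the steel locking pin with the orange handle from its blue stand, enter it nose first in the brass bushing of the tray and, pressing only lightly, slide the tray with it towards the robot's left until the nose finds the carriage's hole. Then push the pin gently home until its collar rests on the bushing, and let go of it. Never load the pin against the shaker with more than about 30 N in any direction, and leave the short grey pin and everything else on the bench where it stands.

Things in the scene. Friction and masses are not known exactly. Their poses are not given: they have to be found in the camera images.
- shaker: fixed bench shaker, white housing 220 x 270 mm, 58 mm high, tray on top. Origin under its centre on the bench, z up, y along the tray's slide (to the robot's left, give or take a yaw of 0.25 rad), grey front panel at -x. Inside, hidden by the tray, is the drive carriage, braked (do not try to shift it): a flat steel block 70 x 120 mm, 20 mm thick.
- carriage_mid (a point): point on the shaker's centre line, 60 mm up, at the level of the carriage's top face (24 mm below the bushing's top). The carriage's 13.5 mm vertical through hole lies at x = 0 and anywhere from y = -10 to +20 mm of this point; it is not measured. The block is sprung: pressed down it starts to give at 4.5 N, yields 1.3 N per mm, and stops hard 9 mm down (about 16 N).
- tray_hole (a point): mouth centre of the hole in the brass bushing amid the tray, at its top face, 84 mm above the bench, axes as the shaker's, x = 0 there. Bushing 50 x 50 x 20 mm, hole 13.5 mm through, in rubber: it sinks from 5 N on, 2.5 N per mm, to a hard stop at 4 mm (15 N). Four petri dishes fixed on the tray: 86 mm across, tops 6 mm above the bushing's, centres 58 mm in x, 78 mm in y from it.
- tray (a joint): slide of the tray along the shaker's y, m: 0 = middle (bushing over y = 0), positive towards +y, stops at -0.024 and +0.024. It stays where it is left; friction 2.5 N. It starts at -0.020 to -0.016, so the carriage's hole always lies 6 to 40 mm further in +y.
- pin: locking pin: orange square handle 22 x 22 mm (sides along the pin's x, y), 50 mm high, steel collar 30 mm across, steel shaft 12 mm thick, its nose tapering to 7 mm over the last 6 mm. Origin at the nose's tip, z up: shaft 0 to 42 mm, collar 42 to 48, handle 48 to 98. About 0.12 kg. Stands in one of the stand's holes, collar on the stand, tip 13 mm above the bench, yaw as the stand's.
- pin_collar (a point): the pin's axis at the underside of its collar, 42 mm above the tip.
- stand: fixed blue block 140 (x) x 60 (y) x 55 mm high, origin under its centre on the bench; two 15 mm holes at x = -40 and +40 mm that hold the pins. It stands to the left or to the right of the shaker.
- spare: short spare pin with a grey handle, in the other hole of the stand: same collar and handle as the locking pin, shaft only 20 mm long; origin at its tip. To be left alone.
- rack: fixed green tube rack 160 x 70 mm, 78 mm high, with capped tubes, on the other side of the shaker from the stand; origin under its centre.
- bottle: bystander: glass bottle with blue cap, 72 mm across, 150 mm high, at the back; origin under its centre.
- beaker: bystander: glass beaker 70 mm across, 90 mm high, at the back; origin under its centre.
- burner: bystander: small red gas burner, 90 mm across, 187 mm high, at the back right; origin under its centre.
- tipbox: bystander: box of pipette tips 85 x 120 mm, 65 mm high, at the back left; origin under its centre.
- dish: bystander: petri dish 92 mm across, 15 mm high, left of the stand's places; origin under its centre.
- spatula: bystander: spatula 190 mm long lying on the right; origin on the bench.
Things that resemble listed ones, but are neither listed nor needed, are in the scene too. Of the things like the pin, leave any that is purple; of the rest the smaller one is meant.

How it is judged:
On the way, in this order (a step that is already met when the one before it is completed fails the run):
1. the pin's nose has entered the tray's bushing (z of pin_collar in the frame of tray_hole below 0.032 m and horizontal distance between pin_collar and tray_hole below 0.006 m), for 0.1 s.
2. the pin is home: through the tray and the carriage, its collar on the bushing (z of pin_collar in the frame of tray_hole below 0.0025 m and horizontal distance between pin_collar and tray_hole below 0.004 m and angle between the z axis of pin and the z axis of shaker, either way round below 0.07 rad), for 0.2 s.
At the end, for the whole second after the job is handed in: The locking pin stands through the tray's bushing and the carriage's hole, upright in it within 0.07 rad, its collar within 2.5 mm of the bushing's top and 4 mm of its centre, released, pin and tray at rest; the other things are where they were (all of step 2 and linear speed of pin below 0.01 m/s and velocity of joint tray between -0.005 and 0.005 m/s); the robot touches nothing.
It fails at once if the pin is loaded against the shaker with more than 30 N (contact force between pin and shaker above 30 N).
It fails at once if the robot pushes on the shaker or its tray itself with more than 30 N (contact force between any of the fingers, the arm and shaker above 30 N).
It fails at once if the spare pin is moved out of its place (20 mm) (distance of spare from where it was at the start of the episode above 0.02 m).
It fails at once if a bystander is moved by more than 20 mm (distance of any of bottle, beaker, burner, tipbox, dish, spatula from where it was at the start of the episode above 0.02 m).
It also fails if it takes over 51 s, if anything falls off the work surface, if the arm or the gripper's body presses on something with over 40 N, if the wrist force passes 120 N, or if a joint passes its speed limit or range.

### The arm

A 6-joint arm with a two-finger parallel gripper is mounted at the origin on the work surface. World frame = base frame: x ahead of the robot, y to its left, z up, the work surface at z = 0. Lengths are in m, angles in rad, forces in N, time in s.
With the tool pointing down it reaches from about 0.25 to 0.775 m from the base axis. Payload 4 kg.
Tool frame: the origin (TCP) lies midway between the tips of the shut fingers; the grasp point (between the pads) lies robot.grip_point_offset behind it (robot.grip_point_offset is the distance from the TCP to the grasp point, in m); z points along the fingers, x is the direction in which the jaws open and shut, and the axes are right-handed (so a half turn about z gives the same grasp; the last joint's range is limited). The gripper opens to 94 mm and grips with 3 to 60 N. Pads are 16 mm wide; open, the fingers measure 119 mm over their backs; the gripper's body (75 mm by 177 mm) begins 78 mm behind the grasp point.
Start: joints at [1.074, 0.087, 1.371, -0, 1.684, -0.103], TCP at [0.211, 0.508, 0.206] pointing down, gripper open.
Joint ranges: [-3.1, 3.1], [-0.76, 2.03], [0.27, 2.55], [-1.08, 4.22], [0.17, 2.65], [-2.57, 2.57]. Speed limits (rad/s): [2.79, 2.79, 3.14, 3.14, 3.14, 3.14].

### API

Orientations are given as [roll, pitch, yaw] about the fixed x, y, z axes, in that order (R = Rz(yaw) Ry(pitch) Rx(roll)).
In Python, from bench import robot, optics, finder gives the robot as it stands. The module is installed in compiled form; this text tells all that it offers.
- The arm moves only by the tool arm_command, never from a script. Its argument "plan" is a list of rows, each a list of 5 numbers: the opening, from 0 (shut) to 1 (fully open), then the shift along the world's x, y, z in m, then the turn about the world's z in degrees. A call has 1 to 10 rows; each row is the pose to reach, as a shift and turn from the pose commanded when the call began; what a row does not reach only later rows make up. A row lasts 1/8 s, in which the tool goes at most 62.5 mm and 10.7 degrees, less where a joint would pass 70% of its speed; a pose out of reach is approached as far as the arm can. A call with a gripper value outside its range is refused whole. The fingers move at their own pace and stop on an object; the grip force is fixed at half the most. Time passes only in rows, so rows that repeat a pose let the fingers close. It gives the time, the measured TCP pose, the force and the opening at its end, in the units of the state.
- robot.get_obs(): the state, without advancing time (a new reading comes with each control period).
- optics.snapshot(name): name is "side" or "top"; returns a dict with "image" (420x560x3 uint8, red, green, blue), "fx", "fy", "cx", "cy" (pixels), "dist" ([k1, k2, p1, p2, k3] as OpenCV has them; the pictures are not rectified), "position" and "rotation" of the camera in the world. Camera axes: x right, y down, z forward; pixel columns grow to the right and rows downward; lengths in m; the calibration is good to about 2 mm. A picture is of the moment at which its call begins. There is no depth.
- robot.close_job(): hands the job in, once; it reports no verdict.
Trained networks look in the newest picture that a camera, given by its name, has taken for a name from the list of things; names that differ only in an ending like _2 or _b are one class to them, and where a whole thing is asked for, a point or a joint stands for the part that bears it (a point fixed in the world has none). Each returns a list of dicts, best first, with "p" (0 to 1); they miss things now and then, are a little off and sometimes report something else, mostly with a low value. They report only what shows in the picture. A call takes as long as a camera call. They do not tell look-alikes from the thing itself.
- finder.masks_of(label, camera): "pixels" (420x560 bool, what is visible of it) and "extent" ([left, top, right, bottom] in pixels, round what is visible of it).
The state is a dict: "time": time; "joint_positions": joint angles; "qvel": joint speeds; "joint_torque": joint torques, N m; "tool_pos": TCP position; "ee_rot": TCP orientation; "wrist_force": force on the tool from outside, world axes, zero at the start; "wrist_torque": the same for the moment, N m; "width": finger opening in m.
Only numpy, scipy, OpenCV 4.12 (cv2) and the standard library are available. Lean on these libraries where they do the work, as an engineer would, in place of code of your own. Each camera call takes 0.05 s, during which the arm holds its last target.

## Working session

There is one attempt and no reset: what is moved stays moved. The work goes in short steps, Python scripts to look and compute and a tool call to move; the robot and the scene stay as the last step left them, time stands still between calls to the robot, and variables do not carry over. Pictures are saved under pics/ and viewed, and the job is handed in when it is done.

Besides the shell and the picture viewer there is one more tool, called after ">>>" as a command line: name --pt "numbers of a row" for each row, then --argument value for the rest. arm_command: Moves the arm, as the interface text tells. Its arguments: {"type":"object","properties":{"plan":{"type":"array","items":{"type":"array","items":{"type":"number"}}}},"required":["plan"]}

```bash
mkdir -p pics; python3 - <<'E'
from bench import robot, optics, finder
import cv2, pickle
o=robot.get_obs(); print(o, robot.grip_point_offset)
S={}
for n in ("top","side"):
    s=optics.snapshot(n); S[n]=s
    cv2.imwrite(f"pics/{n}0.png",s["image"][:,:,::-1])
    print(n,{k:v for k,v in s.items() if k!="image"})
pickle.dump(S,open("s0.pkl","wb"))
E
```

```text
{'time': 0.0, 'joint_positions': array([ 1.07389536e+00,  8.79239732e-02,  1.37224100e+00,  2.45139045e-05,
        1.68358990e+00, -1.03103117e-01]), 'qvel': array([ 9.02008976e-04,  6.73659606e-06,  1.78417057e-03, -1.13438716e-03,
        2.08790269e-03,  4.59547197e-04]), 'joint_torque': array([ 4.34051508e-04, -3.40185463e+01, -3.02427900e+01,  7.17499922e-02,
        3.28229112e-02, -1.30099743e-04]), 'tool_pos': array([0.21077087, 0.5074215 , 0.20432786]), 'ee_rot': array([-3.14134588e+00,  2.14822974e-03,  1.17700147e+00]), 'wrist_force': array([ 0.5552587 , -0.6104891 , -0.65164821]), 'wrist_torque': array([0.08521712, 0.00697755, 0.01669246]), 'width': 0.09420256007042205} 0.0188
top {'fx': 527.2363473892993, 'fy': 527.2363473892993, 'cx': 274.42023695605667, 'cy': 214.28093430503887, 'dist': array([0.06052558, 0.        , 0.        , 0.        , 0.        ]), 'position': array([0.37598655, 0.01574597, 1.82207518]), 'rotation': array([-3.03469411, -0.01442693, -1.54239509])}
side {'fx': 484.614613362876, 'fy': 484.614613362876, 'cx': 275.91403173932736, 'cy': 213.30150375318976, 'dist': array([-0.11089659,  0.        ,  0.        ,  0.        ,  0.        ]), 'position': array([-0.18381482, -0.92895216,  1.00348894]), 'rotation': array([-2.22083132e+00, -1.89748199e-03, -6.71696748e-01])}
```

View pics/top0.png

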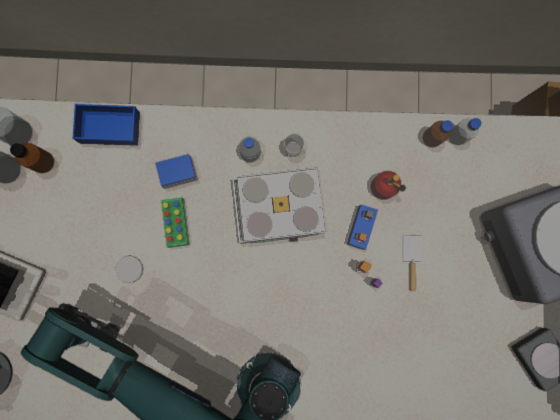

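View pics/side0.png

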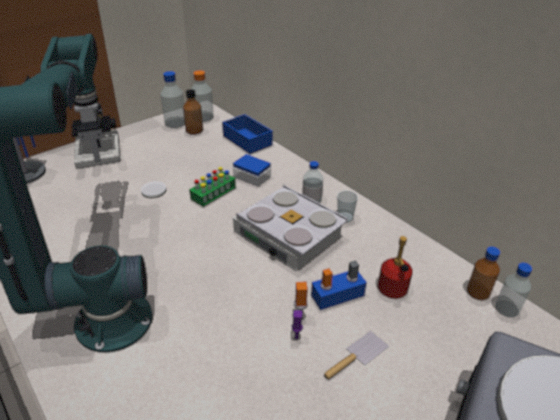

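```bash
cat > h.py <<'E'
import numpy as np, cv2
from scipy.spatial.transform import Rotation as R
def cam(s):
    K=np.array([[s['fx'],0,s['cx']],[0,s['fy'],s['cy']],[0,0,1.]])
    return K,np.array(s['dist']),R.from_euler('xyz',s['rotation']).as_matrix(),np.array(s['position'])
def proj(s,P):
    K,d,M,p=cam(s); P=np.atleast_2d(P).astype(float)
    return cv2.projectPoints(((P-p)@M).reshape(-1,1,3),np.zeros(3),np.zeros(3),K,d)[0].reshape(-1,2)
def back(s,uv,z):
    K,d,M,p=cam(s)
    n=cv2.undistortPoints(np.array(uv,float).reshape(-1,1,2),K,d).reshape(-1,2)
    r=np.c_[n,np.ones(len(n))]@M.T
    return p+r*((z-p[2])/r[:,2])[:,None]
E
python3 - <<'E'
from bench import robot, optics, finder
import pickle,cv2,numpy as np
from h import *
S=pickle.load(open("s0.pkl","rb"))
for n in S:
  M={}
  for l in ["shaker","tray_hole","pin","spare","stand","rack"]:
    r=finder.masks_of(l,n)
    M[l]=r
    print(n,l,[(round(q['p'],2),[int(v) for v in q['extent']],int(q['pixels'].sum())) for q in r[:4]])
  pickle.dump(M,open(f"m_{n}.pkl","wb"))
im=S['top']['image'][190:300,320:440,::-1]; cv2.imwrite('pics/t_stand.png',cv2.resize(im,None,fx=6,fy=5.4,interpolation=cv2.INTER_CUBIC))
im=S['top']['image'][155:255,220:340,::-1]; cv2.imwrite('pics/t_shak.png',cv2.resize(im,None,fx=6,fy=6,interpolation=cv2.INTER_CUBIC))
im=S['side']['image'][180:350,220:400,::-1]; cv2.imwrite('pics/s_all.png',cv2.resize(im,None,fx=3.5,fy=3.5,interpolation=cv2.INTER_CUBIC))
print(back(S['top'],[[362,238],[368,215]],0.111),back(S['top'],[[281,204]],0.084),back(S['side'],[[291,217]],0.084))
E
```

```text
top shaker [(0.64, [234, 169, 324, 242], 5705)]
top tray_hole [(0.75, [161, 195, 186, 246], 1016), (0.6, [273, 194, 289, 206], 171)]
top pin [(0.45, [371, 278, 380, 290], 80)]
top spare [(0.62, [364, 207, 375, 218], 90)]
top stand [(0.82, [346, 206, 381, 249], 769)]
top rack [(0.95, [162, 196, 188, 245], 1070)]
side shaker [(0.69, [230, 185, 347, 270], 5726)]
side tray_hole [(0.58, [376, 237, 409, 299], 1261), (0.53, [281, 207, 301, 222], 167)]
side pin [(0.77, [290, 308, 301, 340], 246), (0.74, [319, 272, 334, 290], 196), (0.7, [292, 282, 312, 314], 345)]
side spare [(0.6, [347, 263, 361, 281], 193)]
side stand [(0.74, [309, 275, 367, 308], 1317), (0.45, [235, 184, 344, 256], 4055)]
side rack [(0.87, [187, 172, 232, 207], 1068)]
[[ 0.49125568 -0.29051438  0.111     ]
 [ 0.56703621 -0.3093167   0.111     ]] [[ 0.59815526 -0.02490701  0.084     ]] [[ 0.59513237 -0.02723114  0.084     ]]
```

View pics/t_stand.png

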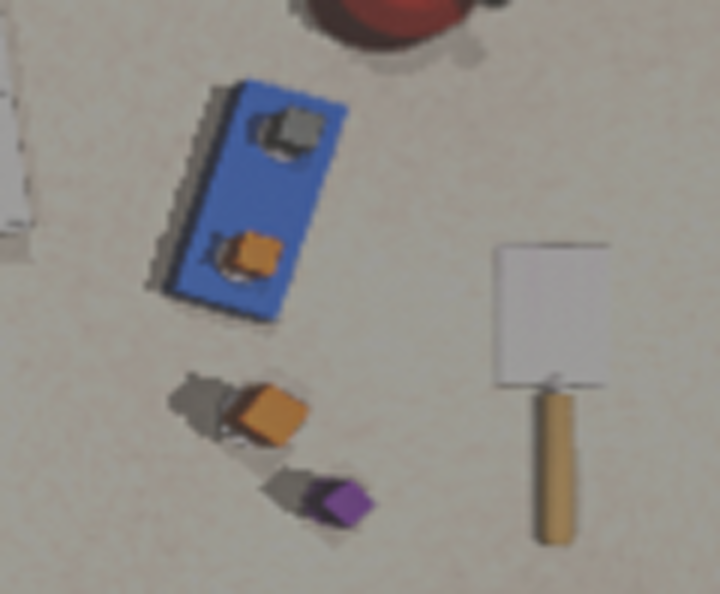

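View pics/t_shak.png

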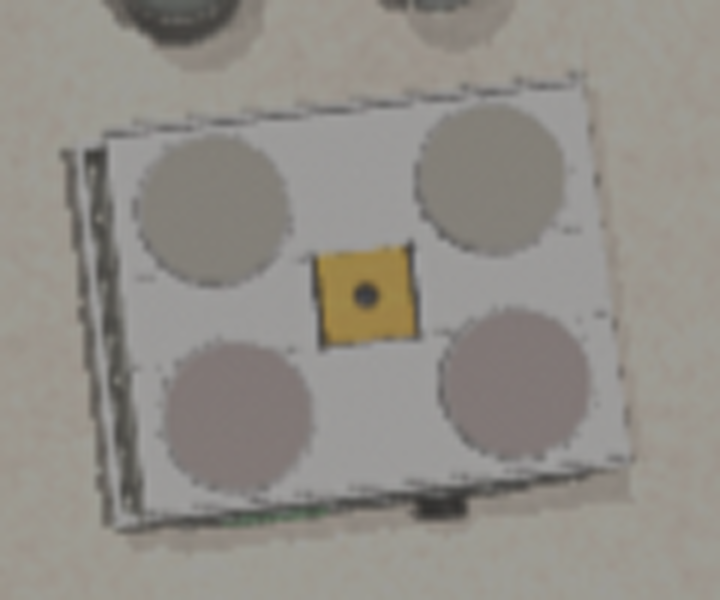

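View pics/s_all.png

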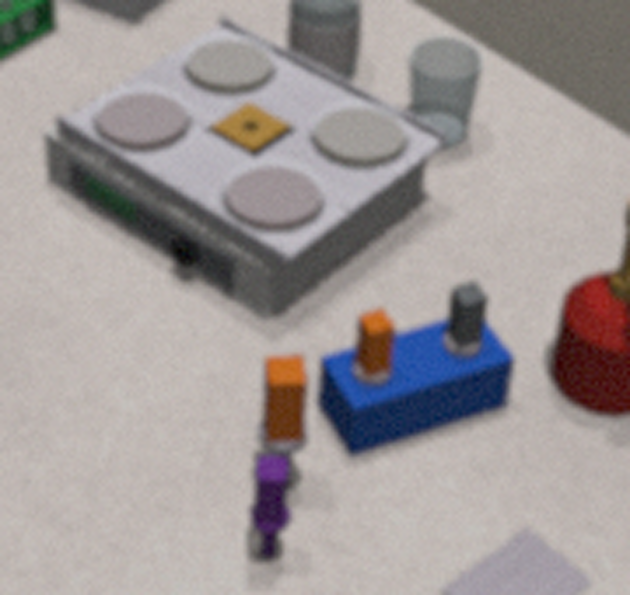

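```bash
cat >> h.py <<'E'
from scipy.optimize import minimize
def boxpts(dx,dy,z0,z1):
    return np.array([[a*dx/2,b*dy/2,z] for a in(-1,1) for b in(-1,1) for z in((z0,z1) if z1!=z0 else (z0,))])
def place(P,q):
    c,s=np.cos(q[2]),np.sin(q[2]); return np.c_[c*P[:,0]-s*P[:,1]+q[0],s*P[:,0]+c*P[:,1]+q[1],P[:,2]]
def render(s,P,roi,k=16):
    u0,v0,u1,v1=roi
    uv=(proj(s,P)-[u0,v0]+0.5)*k-0.5
    m=np.zeros(((v1-v0)*k,(u1-u0)*k),np.uint8)
    h=cv2.convexHull(uv.astype(np.float32))
    cv2.fillConvexPoly(m,np.round(h*16).astype(np.int32),255,shift=4)
    return cv2.resize(m,(u1-u0,v1-v0),interpolation=cv2.INTER_AREA)/255.
def fit(views,P,q0,fixyaw=None):
    def f(q):
        q=q if fixyaw is None else [q[0],q[1],fixyaw]
        return sum(((render(s,place(P,q),roi)-m)**2).sum() for s,m,roi in views)
    n=3 if fixyaw is None else 2
    sim=np.array([q0[:n]]+[np.array(q0[:n])+np.eye(n)[i]*[.006,.006,.1][i] for i in range(n)])
    r=minimize(f,q0[:n],method='Nelder-Mead',options=dict(initial_simplex=sim,xatol=1e-5,fatol=1e-4,maxiter=400))
    return r.x,r.fun
E
cat > fit0.py <<'E'
import pickle
from h import *
S=pickle.load(open("s0.pkl","rb"))
def hsv(s): return cv2.cvtColor(s['image'],cv2.COLOR_RGB2HSV).astype(int)
def msk(s,roi,h0,h1,smin,vmin=0,hull=False):
    u0,v0,u1,v1=roi; a=hsv(s)[v0:v1,u0:u1]
    m=((a[...,0]>=h0)&(a[...,0]<=h1)&(a[...,1]>=smin)&(a[...,2]>=vmin)).astype(np.uint8)
    n,l,st,_=cv2.connectedComponentsWithStats(m); m=(l==1+np.argmax(st[1:,4])).astype(np.uint8)
    if hull:
        c=np.vstack(cv2.findContours(m,cv2.RETR_EXTERNAL,cv2.CHAIN_APPROX_NONE)[0]); cv2.fillConvexPoly(m,cv2.convexHull(c),1)
    return m.astype(float)
rois={'brass':{'top':(266,188,296,220),'side':(272,200,310,232)},'blue':{'top':(335,195,392,258),'side':(300,262,375,315)},
 'orange':{'top':(350,228,373,249),'side':(314,262,340,292)}}
par={'brass':(15,32,110,80,True),'blue':(105,125,120,0,True),'orange':(5,18,120,40,True)}
mod={'brass':boxpts(.05,.05,.084,.084),'blue':boxpts(.14,.06,0,.055),'orange':boxpts(.022,.022,.061,.111)}
q0={'brass':[.597,-.026,.1],'blue':[.53,-.30,-.25],'orange':[.491,-.2905,-.25]}
for k in mod:
  vs={}
  for n in S:
    m=msk(S[n],rois[k][n],*par[k]); vs[n]=(S[n],m,rois[k][n])
    cv2.imwrite(f'pics/m_{k}_{n}.png',cv2.resize(m*255,None,fx=6,fy=6))
    print(k,n,m.sum(),*fit([vs[n]],mod[k],q0[k]))
  print(k,'both',*fit(list(vs.values()),mod[k],q0[k]))
E
python3 fit0.py
```

```text
brass top 224.0 [ 0.5983474  -0.02317429  0.11750293] 7.227174163783161
brass side 153.0 [ 0.5989576  -0.02434021  0.15984566] 6.129242599000385
brass both [ 0.5986282  -0.02359996  0.11793119] 15.557431757016532
blue top 753.0 [ 0.53572952 -0.30691893 -0.31711478] 82.1521876201461
blue side 1398.0 [ 0.53765578 -0.30199618 -0.24802389] 121.88947327950788
blue both [ 0.53714672 -0.304841   -0.28258548] 227.92545943867742
orange top 47.0 [ 0.49698974 -0.29756435 -0.23123148] 20.099331026528258
orange side 140.0 [ 0.49857699 -0.29164879 -0.78333543] 21.80419838523645
orange both [ 0.49664746 -0.29358201 -0.7898907 ] 44.28366013071896[ WARN:0@1.052] global loadsave.cpp:1063 imwrite_ Unsupported depth image for selected encoder is fallbacked to CV_8U.
```

```bash
cat > ov.py <<'E'
exec(open('fit0.py').read().split("for k in mod")[0])
def overlay(n,roi,items,f,fn):
    u0,v0,u1,v1=roi
    im=cv2.resize(np.ascontiguousarray(S[n]['image'][v0:v1,u0:u1,::-1]),None,fx=f,fy=f,interpolation=cv2.INTER_CUBIC)
    for P,col in items:
        h=cv2.convexHull(((proj(S[n],P)-[u0,v0]+.5)*f-.5).astype(np.float32))
        cv2.polylines(im,[np.round(h).astype(int)],True,col,1)
    cv2.imwrite(fn,im)
E
python3 - <<'E'
from ov import *
q=[.537,-.304,-.28]
c=np.cos(q[2]);s=np.sin(q[2])
pq=[q[0]-.04*c,q[1]-.04*s,q[2]];print(pq)
it=[(place(boxpts(.14,.06,0,.055),q),(0,255,255)),(place(boxpts(.14,.06,.055,.055),q),(0,255,0)),(place(boxpts(.022,.022,.061,.111),pq),(255,255,255)),(place(boxpts(.022,.022,.111,.111),pq),(255,0,255))]
overlay('top',(335,195,395,255),it,10,'pics/ov1.png')
overlay('side',(300,255,375,315),it,9,'pics/ov2.png')
E
```

```text
[np.float64(0.4985577824675692), np.float64(-0.29294577405743544), -0.28]
```

View pics/ov1.png

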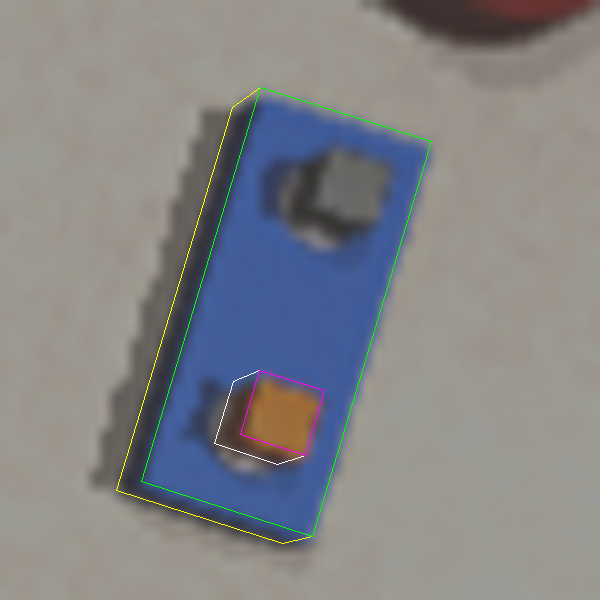

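View pics/ov2.png

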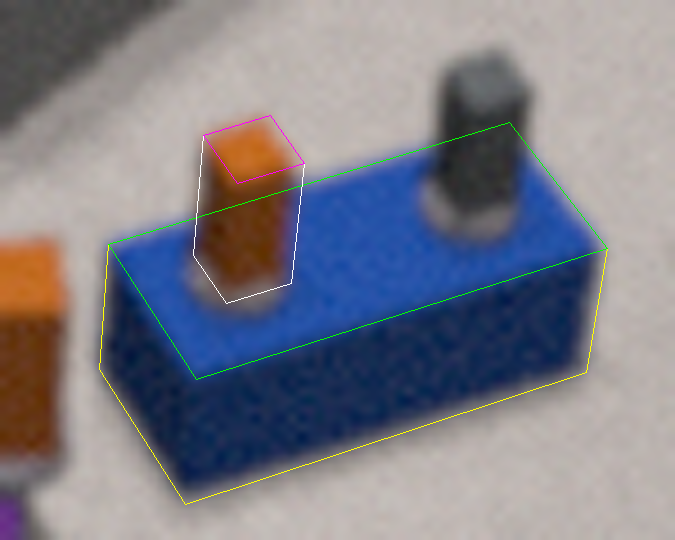

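```bash
python3 - <<'E'
from ov import *
for n,pts in (('top',[(300,350),(340,170),(230,300),(280,415),(240,415)]),):
    for x,y in pts: print(n,hsv(S[n])[195+y//10,335+x//10])
for x,y in [(300,210),(330,400),(240,150),(240,230),(250,290)]: print('side',hsv(S['side'])[255+y//9,300+x//9])
F=boxpts(.14,.06,.055,.055)
for n,roi,vm in (('top',(335,195,392,258),95),('side',(300,262,375,315),110)):
    for v in (vm,vm+20):
        m=msk(S[n],roi,100,125,80,v,True); print(n,v,m.sum(),*fit([(S[n],m,roi)],F,[.535,-.304,-.28]))
V=[(S['top'],msk(S['top'],(335,195,392,258),100,125,80,105,True),(335,195,392,258)),(S['side'],msk(S['side'],(300,262,375,315),100,125,80,120,True),(300,262,375,315))]
print('both',*fit(V,F,[.535,-.304,-.28]))
T=boxpts(.022,.022,.111,.111);B=boxpts(.022,.022,.061,.111)
for vm in (90,110,130):
    roi=(350,228,373,249);m=msk(S['top'],roi,5,22,90,vm,True);print('pin top',vm,m.sum(),*fit([(S['top'],m,roi)],T,[.495,-.293],-.28))
for sm in (90,120):
    roi=(314,262,340,292);m=msk(S['side'],roi,0,22,sm,25,True);print('pin side',m.sum(),*fit([(S['side'],m,roi)],B,[.495,-.293],-.28))
E
```

```text
top [111 143 152]
top [ 30   2 103]
top [111 144 152]
top [ 15 156 155]
top [ 11 103  82]
side [112 174 157]
side [111 162  82]
side [ 14 212 194]
side [ 12 210 101]
side [  3  43 113]
top 95 788.0 [ 0.53453247 -0.30362451 -0.28760741] 29.454286812764323
top 115 774.0 [ 0.53427115 -0.30400376 -0.28238103] 21.375701653210303
side 110 841.0 [ 0.53425265 -0.30494998 -0.29724611] 51.10755863129565
side 130 802.0 [ 0.53527977 -0.30381545 -0.29179924] 41.508665897731646
both [ 0.53459811 -0.30413273 -0.28960561] 64.42863514033064
pin top 90 48.0 [ 0.49619823 -0.29208521] 2.858454440599769
pin top 110 48.0 [ 0.49619823 -0.29208521] 2.858454440599769
pin top 130 43.0 [ 0.49650507 -0.2929676 ] 3.5571549404075355
pin side 150.0 [ 0.49924033 -0.29109701] 41.8480738177624
pin side 140.0 [ 0.50059496 -0.29010092] 51.40764321414841
```

>>> arm_command --pt "1 0.019 -0.053 0 1" --pt "1 0.038 -0.107 0 2" --pt "1 0.057 -0.16 0 3" --pt "1 0.076 -0.213 0 4" --pt "1 0.095 -0.267 0 5" --pt "1 0.114 -0.32 0 6" --pt "1 0.133 -0.373 0 6.1" --pt "1 0.152 -0.427 0 6.1" --pt "1 0.171 -0.48 0 6.1" --pt "1 0.19 -0.533 0 6.1"

```text
time: 1.95
tool_pos: [0.4014, -0.027, 0.2059]
ee_rot: [3.14, -0.001, 1.283]
wrist_force: [-0.4, 0.3, -0.4]
width: 0.0939
```

>>> arm_command --pt "1 0.019 -0.053 0 0" --pt "1 0.038 -0.107 0 0" --pt "1 0.057 -0.16 0 0" --pt "1 0.076 -0.213 0 0" --pt "1 0.095 -0.267 0 0" --pt "1 0.095 -0.267 0 0" --pt "1 0.095 -0.267 0 0" --pt "1 0.095 -0.267 0 0"

```text
time: 2.95
tool_pos: [0.496, -0.2908, 0.2062]
ee_rot: [3.141, -0.0, 1.285]
wrist_force: [0.1, 0.5, -0.0]
width: 0.0935
```

>>> arm_command --pt "1 0 -0.001 -0.04 0" --pt "1 0 -0.001 -0.078 0" --pt "1 0 -0.001 -0.078 0" --pt "1 0 -0.001 -0.078 0"

```text
time: 3.45
tool_pos: [0.4968, -0.2928, 0.1296]
ee_rot: [3.139, 0.001, 1.284]
wrist_force: [-0.5, -1.1, 0.7]
width: 0.0943
```

```bash
python3 - <<'E'
from bench import robot, optics
import cv2,numpy as np
from h import *
a=[]
for n,(u0,v0,u1,v1) in (('side',(270,200,370,310)),('top',(310,180,410,290))):
    s=optics.snapshot(n); print(n,proj(s,[robot.get_obs()['tool_pos']]))
    a.append(cv2.resize(s['image'][v0:v1,u0:u1,::-1],None,fx=4,fy=5,interpolation=cv2.INTER_CUBIC))
cv2.imwrite('pics/g1.png',np.hstack(a)); print(robot.get_obs()['tool_pos'])
E
```

```text
side [[327.93374222 266.03503063]]
top [[364.05114255 235.77856426]]
[ 0.49729394 -0.2935526   0.13043142]
```

View pics/g1.png

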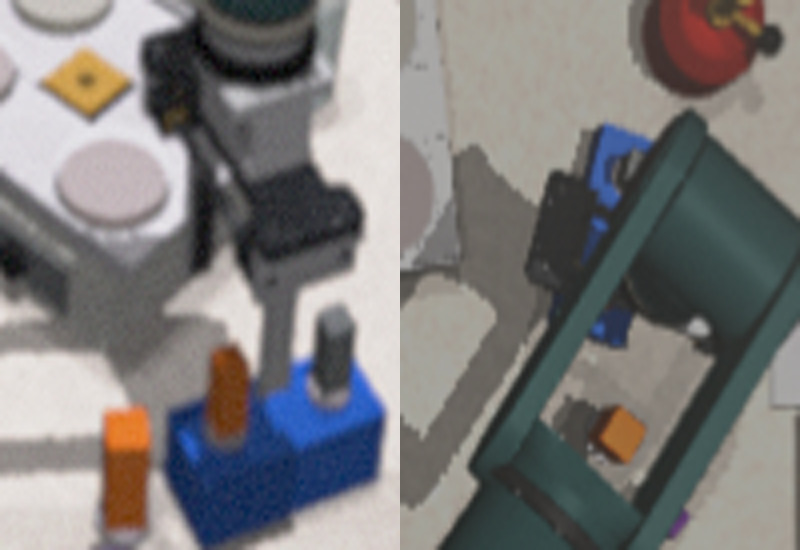

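```bash
python3 - <<'E'
import pickle
from h import *
S=pickle.load(open("s0.pkl","rb"))
t=np.array([.4973,-.2935,.130]);d=np.array([np.cos(1.284),np.sin(1.284),0])
for k in(-1,1):
    for dd in (.047,.0595):
        p=proj(S['side'],[t+k*d*dd,t+k*d*dd+[0,0,.09]]); print(k,dd,(p-[270,200])*[4,5])
E
```

```text
-1 0.047 [[265.45207482 389.76745879]
 [277.24681046 257.55542352]]
-1 0.0595 [[274.63483282 406.00376868]
 [286.97995625 273.58657215]]
1 0.047 [[200.32094533 274.65331995]
 [208.44716606 144.33852962]]
1 0.0595 [[192.15330092 260.22330154]
 [199.84846668 130.20078901]]
```

>>> arm_command --pt "1 0 0 -0.03 0" --pt "1 0 0 -0.057 0" --pt "1 0 0 -0.057 0" --pt "0 0 0 -0.057 0" --pt "0 0 0 -0.057 0" --pt "0 0 0 -0.057 0" --pt "0 0 0 -0.057 0" --pt "0 0 0 -0.057 0" --pt "0 0 0 -0.057 0" --pt "0 0 0 -0.057 0"

```text
time: 4.8
tool_pos: [0.496, -0.293, 0.0704]
ee_rot: [-3.141, -0.0, 1.283]
wrist_force: [0.6, -0.3, -0.8]
width: 0.0274
```

>>> arm_command --pt "0 0 0 0 0" --pt "0 0 0 0 0" --pt "0 0 0 0 0" --pt "0 0 0 0 0"

```text
time: 5.3
tool_pos: [0.4961, -0.293, 0.0704]
ee_rot: [-3.142, -0.0, 1.284]
wrist_force: [0.8, 0.4, -0.3]
width: 0.0216
```

>>> arm_command --pt "0 0 0 0.03 0" --pt "0 0 0 0.07 0" --pt "0 0 0 0.11 0" --pt "0 0.018 0.05 0.11 5" --pt "0 0.036 0.1 0.11 10" --pt "0 0.054 0.15 0.11 15" --pt "0 0.074 0.2 0.11 20" --pt "0 0.09 0.24 0.11 23.3" --pt "0 0.1 0.265 0.11 23.3" --pt "0 0.1 0.265 0.11 23.3"

```text
time: 6.55
tool_pos: [0.5962, -0.0263, 0.1798]
ee_rot: [-3.141, -0.0, 1.693]
wrist_force: [-1.2, 0.1, -0.5]
width: 0.0218
```

```bash
python3 - <<'E'
from bench import robot, optics
import cv2,numpy as np,pickle
from h import *
a=[];S={}
for n,(u0,v0,u1,v1) in (('side',(240,150,340,260)),('top',(230,150,330,260))):
    s=optics.snapshot(n);S[n]=s
    a.append(cv2.resize(s['image'][v0:v1,u0:u1,::-1],None,fx=4,fy=5,interpolation=cv2.INTER_CUBIC))
    t=robot.get_obs()['tool_pos']; print(n,t,robot.get_obs()['wrist_force'],(proj(s,[t,t+[0,0,-.058],t+[0,0,-.016]])-[u0,v0])*[4,5])
pickle.dump(S,open('s1.pkl','wb'))
cv2.imwrite('pics/g2.png',np.hstack(a))
E
```

```text
side [ 0.59586492 -0.02764028  0.17990176] [-0.23400868 -0.60426919 -1.02143876] [[207.7555758  207.75009364]
 [206.10610116 285.81071496]
 [207.29415747 229.6546158 ]]
top [ 0.59575446 -0.02847638  0.18008354] [-0.05737043 -1.06031889 -1.93617215] [[211.74218293 254.68020088]
 [209.56641097 266.44213188]
 [211.12696896 258.00593478]]
```

View pics/g2.png

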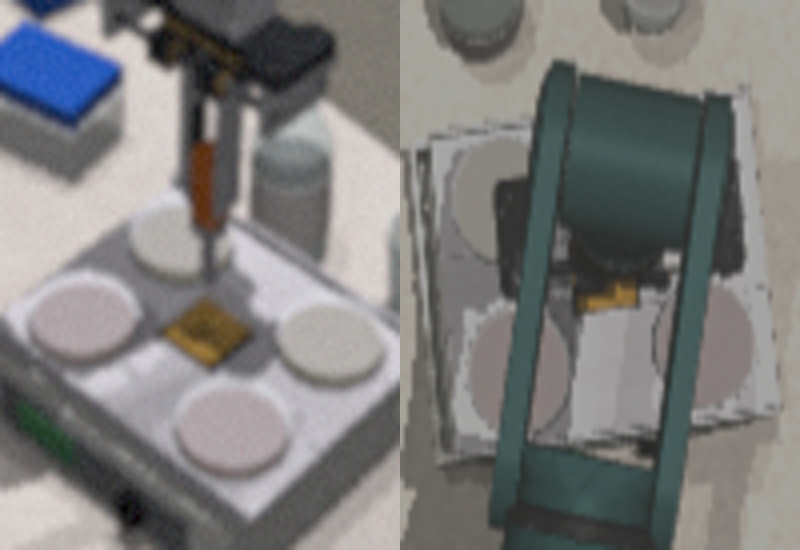

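```bash
python3 - <<'E'
import pickle
from h import *
S=pickle.load(open("s1.pkl","rb"));s=S['side']
u0,v0,u1,v1=270,165,320,235
f=12
im=cv2.resize(np.ascontiguousarray(s['image'][v0:v1,u0:u1,::-1]),None,fx=f,fy=f,interpolation=cv2.INTER_CUBIC)
def cyl(r,z,n=24,x=.596,y=-.028):
    a=np.linspace(0,2*np.pi,n); return np.c_[x+r*np.cos(a),y+r*np.sin(a),np.full(n,z)]
tip=.180-.058
for P in (np.vstack([cyl(.006,tip+.006),cyl(.006,tip+.042)]),cyl(.0035,tip),np.vstack([cyl(.015,tip+.042),cyl(.015,tip+.048)]),place(boxpts(.022,.022,tip+.048,tip+.098),[.596,-.028,.118]),cyl(.00675,.084,x=.5988,y=-.0235),place(boxpts(.05,.05,.084,.084),[.5986,-.0236,.118])):
    h=cv2.convexHull(((proj(s,P)-[u0,v0]+.5)*f-.5).astype(np.float32))
    cv2.polylines(im,[np.round(h).astype(int)],True,(255,255,0),1)
cv2.imwrite('pics/g3.png',im[:,:])
E
```

```text
(no output)
```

View pics/g3.png

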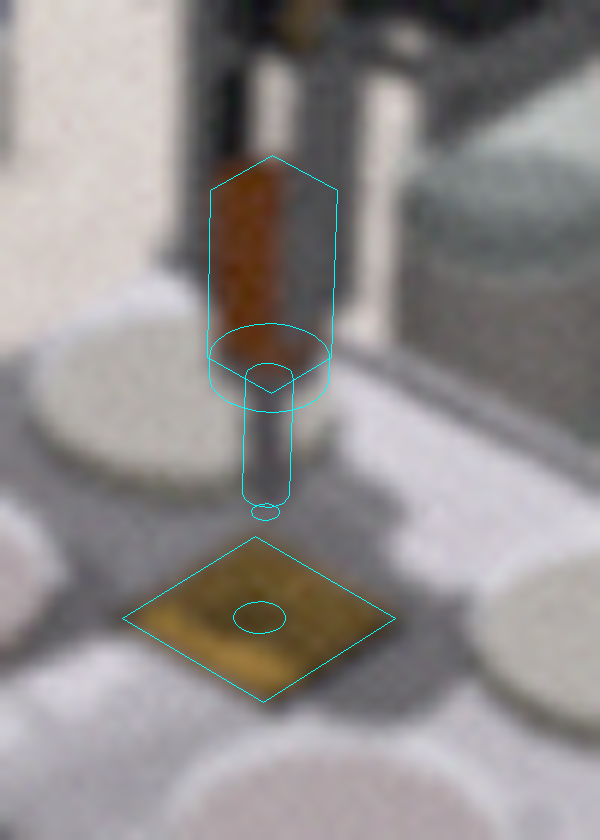

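>>> arm_command --pt "0 0.003 0.004 0 0" --pt "0 0.003 0.004 -0.015 0" --pt "0 0.003 0.004 -0.03 0" --pt "0 0.003 0.004 -0.03 0" --pt "0 0.003 0.004 -0.03 0"

```text
time: 7.28
tool_pos: [0.5989, -0.0242, 0.1502]
ee_rot: [-3.141, -0.0, 1.69]
wrist_force: [0.6, 0.1, -1.5]
width: 0.022
```

```bash
cat > look.py <<'E'
import sys,time
from bench import robot, optics
from h import *
s=optics.snapshot('side'); o=robot.get_obs(); t=o['tool_pos']; print(o['time'],t,o['ee_rot'],o['wrist_force'])
u0,v0,u1,v1=265,165,325,235
f=11
im=cv2.resize(np.ascontiguousarray(s['image'][v0:v1,u0:u1,::-1]),None,fx=f,fy=f,interpolation=cv2.INTER_CUBIC)
def cyl(r,z,x,y,n=24):
    a=np.linspace(0,2*np.pi,n); return np.c_[x+r*np.cos(a),y+r*np.sin(a),np.full(n,z)]
tip=t[2]-.058
for P in (np.vstack([cyl(.006,tip+.006,*t[:2]),cyl(.006,tip+.042,*t[:2])]),cyl(.0035,tip,*t[:2]),cyl(.00675,.084,.5988,-.0235),place(boxpts(.05,.05,.084,.084),[.5986,-.0236,.118])):
    h=cv2.convexHull(((proj(s,P)-[u0,v0]+.5)*f-.5).astype(np.float32))
    cv2.polylines(im,[np.round(h).astype(int)],True,(255,255,0),1)
im=im[150:740]
cv2.imwrite(sys.argv[1],im)
E
python3 look.py pics/g4.png
```

```text
7.325 [ 0.5992172  -0.02420023  0.15076913] [3.14108072e+00 4.78864093e-05 1.68997922e+00] [-0.41971088  0.33075686 -1.96219381]
```

View pics/g4.png

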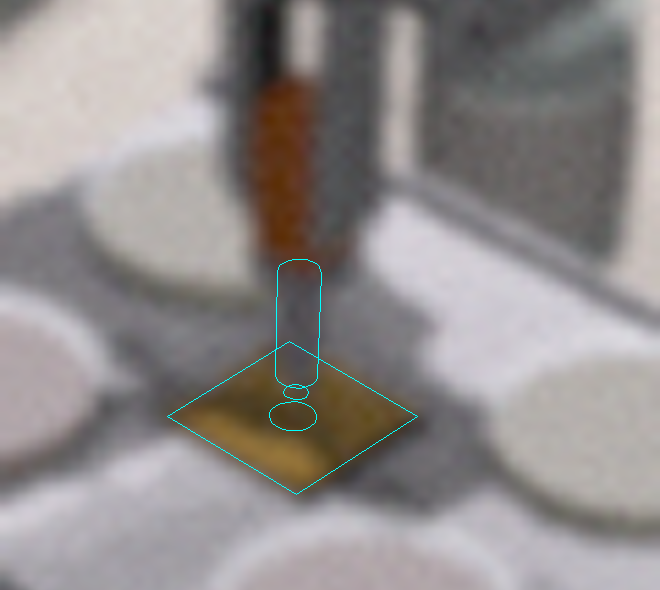

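>>> arm_command --pt "0 0 0 -0.005 0" --pt "0 0 0 -0.01 0" --pt "0 0 0 -0.012 0" --pt "0 0 0 -0.012 0"

```text
time: 7.82
tool_pos: [0.5989, -0.024, 0.1381]
ee_rot: [-3.141, -0.0, 1.69]
wrist_force: [0.2, 0.1, -0.6]
width: 0.0222
```

Tip is 4 mm in with no force. On in small steps.

>>> arm_command --pt "0 0 0 -0.002 0" --pt "0 0 0 -0.004 0" --pt "0 0 0 -0.004 0"

```text
time: 8.2
tool_pos: [0.599, -0.024, 0.1344]
ee_rot: [-3.142, -0.0, 1.69]
wrist_force: [-0.4, 0.6, -1.1]
width: 0.0217
```

>>> arm_command --pt "0 0 0 -0.002 0" --pt "0 0 0 -0.004 0" --pt "0 0 0 -0.006 0" --pt "0 0 0 -0.006 0"

```text
time: 8.7
tool_pos: [0.5987, -0.0237, 0.1279]
ee_rot: [-3.141, -0.001, 1.69]
wrist_force: [-0.6, 2.3, -1.8]
width: 0.0218
```

```bash
python3 look.py pics/g5.png
```

```text
8.75 [ 0.59875445 -0.02369379  0.12788563] [-3.14070250e+00 -9.90908016e-04  1.69035165e+00] [-0.11465829  2.50387634 -2.33041013]
```

View pics/g5.png

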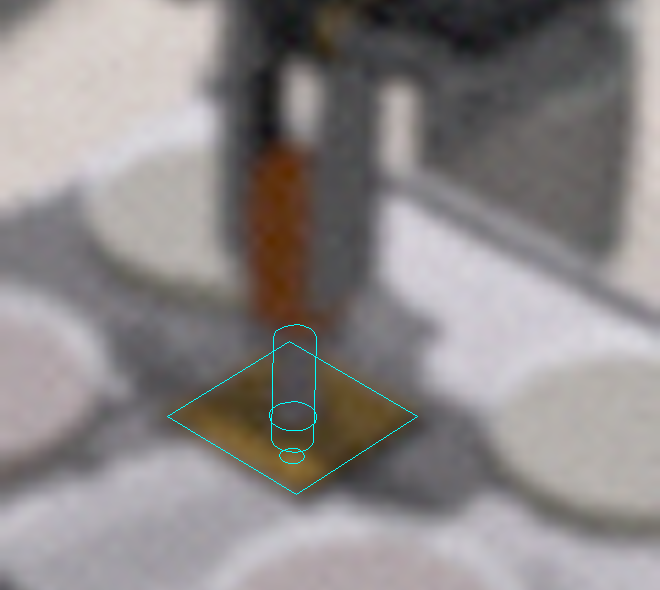

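>>> arm_command --pt "0 0 0.001 0 0" --pt "0 0 0.001 -0.003 0" --pt "0 0 0.001 -0.006 0" --pt "0 0 0.001 -0.006 0"

```text
time: 9.25
tool_pos: [0.599, -0.0233, 0.122]
ee_rot: [-3.141, 0.0, 1.69]
wrist_force: [-0.6, 0.5, -1.8]
width: 0.0215
```

Now down onto the carriage.

>>> arm_command --pt "0 0 0 -0.002 0" --pt "0 0 0 -0.004 0" --pt "0 0 0 -0.004 0"

```text
time: 9.62
tool_pos: [0.599, -0.0232, 0.1182]
ee_rot: [-3.141, 0.0, 1.69]
wrist_force: [0.3, 0.7, -2.0]
width: 0.0216
```

>>> arm_command --pt "0 0 0 -0.002 0" --pt "0 0 0 -0.002 0"

```text
time: 9.88
tool_pos: [0.5991, -0.0232, 0.1173]
ee_rot: [3.141, 0.0, 1.69]
wrist_force: [-2.6, 1.5, 3.1]
width: 0.0221
```

>>> arm_command --pt "0 0 0 -0.002 0" --pt "0 0 0 -0.003 0" --pt "0 0 0 -0.003 0"

```text
time: 10.25
tool_pos: [0.5992, -0.0231, 0.1151]
ee_rot: [3.14, 0.0, 1.69]
wrist_force: [-3.7, -0.6, 6.1]
width: 0.0217
```

>>> arm_command --pt "0 -0.0005 0.001 0 0" --pt "0 -0.001 0.003 0 0" --pt "0 -0.001 0.004 0 0" --pt "0 -0.001 0.004 0 0"

```text
time: 10.75
tool_pos: [0.5991, -0.0221, 0.1154]
ee_rot: [3.139, 0.006, 1.689]
wrist_force: [-1.6, -5.9, 5.2]
width: 0.0219
```

>>> arm_command --pt "0 0 0.001 0 0" --pt "0 0 0.002 0 0" --pt "0 0 0.002 0 0"

```text
time: 11.12
tool_pos: [0.599, -0.0211, 0.1154]
ee_rot: [3.139, 0.008, 1.688]
wrist_force: [-2.9, -6.0, 5.3]
width: 0.0218
```

>>> arm_command --pt "0 0 0 0 0" --pt "0 0 0 0 0" --pt "0 0 0 0 0"

```text
time: 11.5
tool_pos: [0.5989, -0.021, 0.1154]
ee_rot: [3.139, 0.008, 1.688]
wrist_force: [-3.0, -6.3, 5.4]
width: 0.0222
```

```bash
python3 look.py pics/g6.png; python3 -c "
from bench import robot
o=robot.get_obs();print(o['joint_positions'],o['joint_torque'],o['wrist_torque'])"
```

```text
11.55 [ 0.59895567 -0.02104788  0.11537198] [3.13937834 0.00797124 1.68834948] [-2.2311122  -7.69902956  5.21957959]
[-0.12547418  0.22676639  1.3911092  -0.00721353  1.51965084 -1.81347835] [ 3.90656948e+00 -3.58561313e+01 -2.73976260e+01  2.61105940e+00
 -4.94200923e-01 -1.18193627e-02] [-1.63155562  0.5800277  -0.00954173]
```

View pics/g6.png

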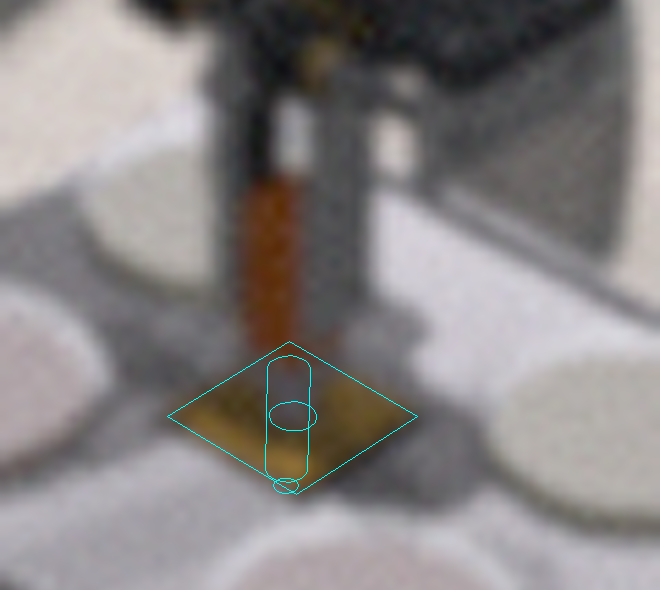

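>>> arm_command --pt "0 0 0.001 0 0" --pt "0 0 0.002 0 0" --pt "0 0 0.002 0 0"

```text
time: 11.92
tool_pos: [0.5987, -0.0191, 0.1154]
ee_rot: [3.14, 0.008, 1.688]
wrist_force: [-3.3, -6.7, 5.8]
width: 0.0218
```

>>> arm_command --pt "0 -0.0003 0.001 0 0" --pt "0 -0.0006 0.002 0 0" --pt "0 -0.001 0.003 0 0"

```text
time: 12.3
tool_pos: [0.5982, -0.0162, 0.1154]
ee_rot: [3.139, 0.008, 1.688]
wrist_force: [-1.3, -6.6, 5.4]
width: 0.0213
```

>>> arm_command --pt "0 -0.0002 0.001 0 0" --pt "0 -0.0003 0.002 0 0" --pt "0 -0.0003 0.002 0 0"

```text
time: 12.68
tool_pos: [0.5973, -0.0122, 0.1144]
ee_rot: [3.14, 0.004, 1.689]
wrist_force: [-1.6, -3.1, 0.2]
width: 0.0219
```

>>> arm_command --pt "0 0 0 -0.001 0" --pt "0 0 0 -0.002 0" --pt "0 0 0 -0.002 0"

```text
time: 13.05
tool_pos: [0.5968, -0.01, 0.1108]
ee_rot: [-3.141, -0.0, 1.69]
wrist_force: [0.3, -1.6, -1.9]
width: 0.0218
```

>>> arm_command --pt "0 0 0 -0.001 0" --pt "0 0 0 -0.002 0" --pt "0 0 0 -0.004 0" --pt "0 0 0 -0.004 0"

```text
time: 13.55
tool_pos: [0.5967, -0.01, 0.1072]
ee_rot: [-3.141, -0.0, 1.69]
wrist_force: [-0.4, -2.0, -1.3]
width: 0.0216
```

>>> arm_command --pt "0 0 0 -0.001 0" --pt "0 0 0 -0.002 0" --pt "0 0 0 -0.003 0" --pt "0 0 0 -0.003 0"

```text
time: 14.05
tool_pos: [0.5967, -0.01, 0.1043]
ee_rot: [-3.142, -0.0, 1.69]
wrist_force: [0.3, -1.9, -0.9]
width: 0.0217
```

>>> arm_command --pt "0 0 0 -0.001 0" --pt "0 0 0 -0.002 0" --pt "0 0 0 -0.003 0" --pt "0 0 0 -0.003 0"

```text
time: 14.55
tool_pos: [0.5967, -0.01, 0.1013]
ee_rot: [-3.142, -0.0, 1.69]
wrist_force: [0.4, -3.1, -0.6]
width: 0.0217
```

>>> arm_command --pt "0 0 0 -0.0005 0" --pt "0 0 0 -0.001 0" --pt "0 0 0 -0.001 0"

```text
time: 14.92
tool_pos: [0.5967, -0.0101, 0.1005]
ee_rot: [3.142, -0.0, 1.69]
wrist_force: [-0.6, -2.1, -0.5]
width: 0.0218
```

>>> arm_command --pt "0 0 0 -0.0005 0" --pt "0 0 0 -0.001 0" --pt "0 0 0 -0.001 0"

```text
time: 15.3
tool_pos: [0.5968, -0.0101, 0.0995]
ee_rot: [3.142, -0.0, 1.69]
wrist_force: [-0.3, -1.6, -1.0]
width: 0.0222
```

>>> arm_command --pt "0 0 0 -0.0005 0" --pt "0 0 0 -0.001 0" --pt "0 0 0 -0.001 0"

```text
time: 15.68
tool_pos: [0.5968, -0.01, 0.0993]
ee_rot: [3.141, -0.0, 1.69]
wrist_force: [-1.8, -1.9, 4.3]
width: 0.0216
```

>>> arm_command --pt "0 0 0 -0.0005 0" --pt "0 0 0 -0.001 0" --pt "0 0 0 -0.001 0"

```text
time: 16.05
tool_pos: [0.5968, -0.0101, 0.0984]
ee_rot: [3.141, 0.0, 1.69]
wrist_force: [-2.3, -1.4, 7.1]
width: 0.0214
```

>>> arm_command --pt "0 0 0 0.001 0" --pt "0 0 0 0.001 0" --pt "0.5 0 0 0.001 0" --pt "0.5 0 0 0.001 0" --pt "0.5 0 0 0.001 0" --pt "0.5 0 0 0.001 0" --pt "0.5 0 0 0.001 0" --pt "0.5 0 0 0.001 0"

```text
time: 17.05
tool_pos: [0.5968, -0.01, 0.0985]
ee_rot: [3.141, -0.0, 1.69]
wrist_force: [-0.6, 1.2, 0.5]
width: 0.0471
```

```bash
python3 look.py pics/g7.png
```

```text
17.1 [ 0.59679023 -0.01005074  0.09853892] [ 3.14147106e+00 -1.41675061e-04  1.69012609e+00] [ 0.21856611 -0.48599301 -0.17058151]
```

View pics/g7.png

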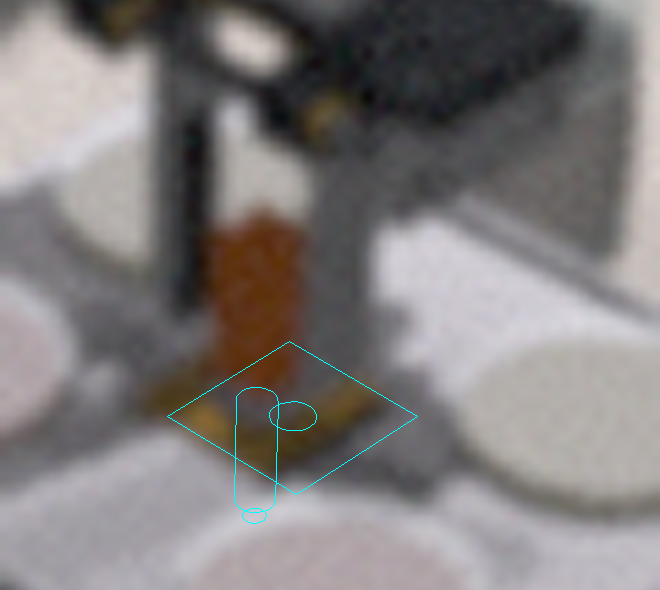

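Released, with the handle low on the bushing. Withdraw straight up, then away.

>>> arm_command --pt "0.5 0 0 0.01 0" --pt "0.5 0 0 0.04 0" --pt "0.5 0 0 0.08 0" --pt "0.5 0 0 0.12 0" --pt "0.5 -0.05 0 0.14 0" --pt "0.5 -0.1 0 0.14 0" --pt "0.5 -0.15 0 0.14 0" --pt "0.5 -0.2 0 0.14 0" --pt "0.5 -0.2 0 0.14 0" --pt "0.5 -0.2 0 0.14 0"

```text
time: 18.35
tool_pos: [0.3975, -0.0102, 0.2395]
ee_rot: [3.139, 0.001, 1.69]
wrist_force: [0.6, 0.5, -0.5]
width: 0.047
```

```bash
python3 - <<'E'
from bench import robot, optics
from h import *
a=[]
for n,(u0,v0,u1,v1) in (('side',(220,150,370,320)),('top',(220,140,400,300))):
    s=optics.snapshot(n)
    im=cv2.resize(np.ascontiguousarray(s['image'][v0:v1,u0:u1,::-1]),(400,450),interpolation=cv2.INTER_CUBIC)
    k=np.array([400/(u1-u0),450/(v1-v0)])
    for P in (place(boxpts(.022,.022,.090,.140),[.5969,-.0095,-.288+.406]),place(boxpts(.05,.05,.084,.084),[.5969,-.0095,.118])):
        h=cv2.convexHull(((proj(s,P)-[u0,v0]+.5)*k-.5).astype(np.float32)); cv2.polylines(im,[np.round(h).astype(int)],True,(255,255,0),1)
    a.append(im)
cv2.imwrite('pics/end.png',np.hstack(a)); o=robot.get_obs();print(o['time'],o['tool_pos'],o['wrist_force'])
E
```

```text
18.45 [ 0.39783052 -0.01019951  0.23879562] [ 0.08028736 -0.14709654 -0.358257  ]
```

View pics/end.png

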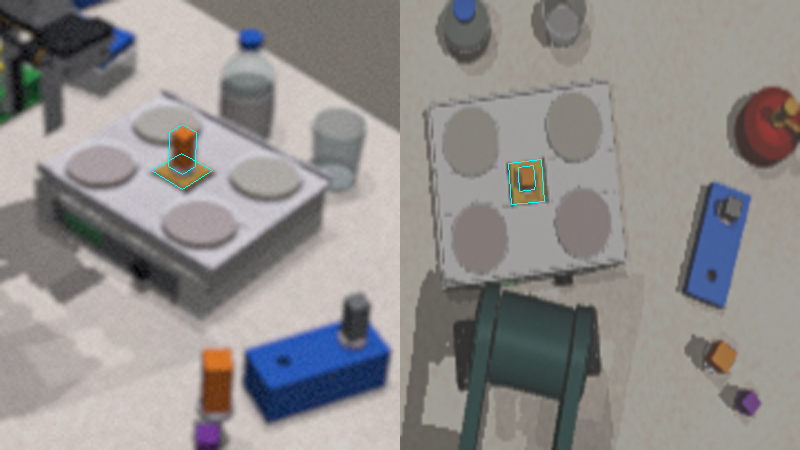

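```bash
python3 -c "
from bench import robot
print(robot.close_job())"
```

```text
the job is handed in; nothing more can be done
None
```

The pin is home in the shaker, released, and the job is handed in. `close_job()` gives no verdict, so that rests on my own checks.

**What I did:** I took the orange-handled locking pin from the stand and entered it nose first in the brass bushing. Pressing with about 7 N, I slid the tray about 13 mm to the robot's left. There the upward force fell from 5.4 to 0.2 N and the nose dropped into the carriage's hole. I then lowered the pin in steps of 1 to 4 mm until the collar seated, released it and drew the arm back.

**Checks:**
- **Seating:** the collar met the bushing at the expected height. The final press was about 8–9 N, and the largest side force I read was about 8 N. Forces were only read at the end of each move, so short peaks between readings were not seen.
- **Final pictures:** in both views the pin stands upright on the bushing and matches the projected home pose. The spare pin, the look-alike pins, and the bottle, beaker and burner look unmoved. The last close-ups did not cover the tipbox, dish, spatula and rack, but the arm did not work near them.
- **Robot:** it is clear of everything, and the clock stood at about 18.5 s.

**Disagreements:** the network missed the locking pin in the top view and gave some false hits for the tray hole. I used my own fits of the stand, handle and bushing instead; the two cameras agreed to about 1 mm for the bushing and the stand. For the handle they differed by 3–4 mm, so I took the top-view fit, which agreed with the stand's hole.

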